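# Clamp the blade and hold the second handle scale on its dowels

### The job

Glue up the knife handle. First slide the hold-down along its track by its wing knob until the leather pad is over the wooden rest under the blade, and turn the knob clockwise until it is tight, so that the blade is clamped. Then set the drilled walnut scale over the two brass dowels, the end whose hole is nearer the edge towards the blade, push it fully home and flat on the tang, and finish while still holding it pressed down firmly; do not shove the knife or the other things on the bench out of place.

Things in the scene. Friction and masses are not known exactly. Their poses are not given: they have to be found in the camera images.
- board: Plywood glue-up board, 90 x 360 x 18 mm thick, fixed to the bench. Origin: centre of its underside; y along it, z up. A flush aluminium T-track runs along the centre line, y = -175 to -50 mm. A wooden blade rest (50 x 40 mm, top 26 mm above the bench) is centred at y = +10 mm. The knife lies along the centre line, handle to +y, tip to -y.
- holddown (a joint): Position (m) of the hold-down clamp on its T-track, growing along the board's +y (to the knife); range 0 to a stop at 0.085, starts at 0 to 0.035. Bolt and knob stand at board y = -140 mm + value, the pad's centre at -70 mm + value. At 0.08 the pad is centred on the rest. Slack, it slides with about 3 N.
- wing_knob (a joint): Angle (rad) of the black wing knob on the bolt; grows clockwise seen from above, 0 slack to a stop at 1.35 (tight); starts at 0 to 0.3. Turning presses the strap's pad down: it starts 0.7 to 1.5 mm above the blade, touches it at about 0.6 and clamps it firmly from 1.1. Takes 0.2 to 0.3 N m and stays where it is left.
- knob_grip (a point): The knob's grip point, on its axis, 69 mm above the bench, 10 mm below the wing's top. The wing is an upright bar 12 mm thick, 48 mm long, 24 mm high on a round hub of 26 mm (hub top 56 mm above the bench). y axis along the wing (parallel to the board's y at joint 0), x across its thickness, z up.
- strap: The hold-down's flat steel strap, 22 mm wide, 118 mm long, its top 44 mm above the bench, lying along the board's y. It rides on the hold-down's bolt and tips about its heel. Origin: underside of the heel, on the board's top, 30 mm behind the bolt; y runs along it to the pad, 100 mm ahead.
- pad (a point): Centre of the underside of the leather pad (22 x 22 mm) under the strap's front end, 70 mm ahead of the bolt.
- knife: The unfinished knife, loose, flat on the board: steel blade and full tang 4 mm thick (blade 29 mm wide, 100 mm long), the lower walnut scale (24 x 106 x 8 mm) under the tang. Origin: centre of the lower scale's underside, on the board's top; y along the handle away from the blade, z up. The tang's top is 12 mm above the origin (30 mm above the bench).
- pin_front (a point): Foot of the front brass dowel (the one nearer the blade), on the tang's top face. The dowel is 6 mm thick and rises 8 mm from here; its last 3.5 mm taper to 2.4 mm.
- pin_rear (a point): Foot of the rear brass dowel, on the tang's top face, 64 mm from the front one; same size.
- scale: The loose walnut (dark brown) handle scale, a slab 28 x 110 x 10 mm with two 7.2 mm holes right through, flat on the bench near the robot, on its left or right. Origin: centre of its underside; y from the end that goes towards the blade to the butt end, z up. Seated, its underside lies on the tang's top.
- hole_front (a point): Centre of the front hole at the scale's underside, 38 mm from the scale's middle (17 mm from the blade end). It goes onto the front dowel.
- hole_rear (a point): Centre of the rear hole at the scale's underside, 26 mm from the scale's middle on the other side (29 mm from the butt end).
- spare: A bystander: pale olive-wood scale blank without holes, 28 x 110 x 10 mm, lying on the bench near the robot on the other side from the walnut scale. Leave it alone.
- stone: A bystander: grey whetstone on a wooden stand, 75 x 230 x 50 mm, on the left. Leave it alone.
- hammer: A bystander: hammer 240 mm long, lying on the right. Leave it alone.
- glue: A bystander: glue jar with a red cap, 52 mm wide and 75 mm tall, on the right. Leave it alone.

How it is judged:
On the way, in this order (a step that is already met when the one before it is completed fails the run):
1. the hold-down's pad is over the blade rest, its knob is tight and the strap presses on the blade (value of joint holddown above 0.058 m and value of joint wing_knob above 1 rad and contact force between strap and knife above 3 N), for 0.2 s.
2. the walnut scale sits on both dowels, down on the tang (distance between hole_front and pin_front below 0.0025 m and distance between hole_rear and pin_rear below 0.0025 m), for 0.2 s.
At the end, for the whole second after the job is handed in: Blade clamped: hold-down past 0.058 m (pad over the rest), knob past 1.0 rad, strap on knife over 3 N. Both holes of the walnut scale within 2.5 mm of their dowels' feet (fully home, flat). The gripper is still on the scale (over 3 N), at rest, pressing it on the knife with over 3 N (all of step 1 and all of step 2 and contact force between scale and knife above 3 N and contact force between the fingers and scale above 3 N and linear speed of scale below 0.01 m/s); the arm keeps its last pose, push and grip.
It fails at once if the knife is shoved more than 15 mm (distance of knife from where it was at the start of the episode above 0.015 m).
It fails at once if a bystander is moved by more than 20 mm (distance of any of spare, stone, hammer, glue from where it was at the start of the episode above 0.02 m).
It also fails if it takes over 51 s, if anything falls off the work surface, if the arm or the gripper's body presses on something with over 40 N, if the wrist force passes 120 N, or if a joint passes its speed limit or range.

### The arm

A 7-joint arm with a two-finger parallel gripper is mounted at the origin on the work surface. World frame = base frame: x ahead of the robot, y to its left, z up, the work surface at z = 0. Lengths are in m, angles in rad, forces in N, time in s.
With the tool pointing down it reaches from about 0.425 to 0.925 m from the base axis. Payload 6.8 kg.
Tool frame: the origin (TCP) lies on the centre line of the jaws, within the pads' length; the fingertips stand 8 mm ahead of it and the grasp point (between the pads) lies 11 mm behind it; z points along the fingers, y is the line along which they close (so a half turn about z gives the same grasp; the last joint's range is limited). The gripper opens to 85 mm and grips with 20 to 120 N. Pads are 22 mm wide; open, the fingers measure 114 mm over their backs; the gripper's body (76 mm by 85 mm) begins 54 mm behind the grasp point. The pads swing forward as they close: fully open they stand 13 mm farther back than shut.
Start: joints at [-1.283, 0.477, 0.022, 1.555, -0.011, 1.109, -0.083], TCP at [0.26, 0.623, 0.239] pointing down, gripper open.
Joint ranges: [-2.96, 2.96], [-0.34, 2.1], [-1.41, 1.46], [0.24, 2.44], [-1.37, 4.51], [0.17, 1.92], [-2.96, 2.96]. Speed limits (rad/s): [2.39, 2.39, 3.14, 3.14, 3.14, 3.14, 3.14].

### API

Orientations are given as a rotation vector (axis times angle).
In Python, from plant import r gives the robot as it stands.
- The arm moves only by the tool drive_effector, called after ">>>" as a command line: name --argument value ..., lists and objects as JSON in quotes. Schema: {"type":"object","properties":{"plan":{"type":"array","items":{"type":"array","items":{"type":"array","items":{"type":"number"},"minItems":4,"maxItems":4},"minItems":1,"maxItems":10},"minItems":1,"maxItems":1},"aperture":{"type":"number"},"grip_force":{"type":"number"},"only":{"type":"string"},"quiet":{"type":"boolean"},"lines":{"type":"string"}},"required":["plan"],"additionalProperties":false}. plan is a list that holds a single list of rows (three levels of brackets), with 1 to 10 rows, each of 4 numbers: dx, dy, dz in m, then a turn about the tool's z in rad; each row is the pose to reach, as a shift and turn from the pose commanded when the call began, along the tool's axes at that moment; what a row does not reach only later rows make up. A row lasts 1/10 s, in which the tool goes at most 0.05 m and 0.15 rad, less where a joint would pass 70% of its speed; a pose out of reach is approached as far as the arm can. aperture is the finger opening in m, set as the call begins (left out keeps the last). The fingers move at their own pace and stop on an object; grip_force is the grip in N (left out, the last holds). Time passes only in rows, so rows that do not move let the fingers close. The tool returns the time, the measured TCP pose, the force, the opening and the grip force at its end. only (a regular expression) keeps the lines of the reply that match it, lines (a string "A,B") keeps lines A to B, and quiet returns only ok. Input that does not fit is refused with a message, and nothing moves.
- r.state(): the state, without advancing time (a new reading comes with each control period).
- r.read_camera(name): name is "scene" or "top"; returns the picture (384x512x3 uint8, red, green, blue); there is no depth.
- r.camera_info(name): a dict with "camera_matrix" (3x3 intrinsics, pixels), "dist_coeffs" ([k1, k2, p1, p2, k3] as OpenCV has them; the pictures are not rectified), "rvec" (rotation vector, rad) and "tvec" (3), from world to camera coordinates, as OpenCV has them. Camera axes: x right, y down, z forward; pixel columns grow to the right and rows downward; lengths in m; the calibration is good to about 2 mm. A picture is of the moment at which its call begins. camera_info takes no time and is no camera call.
- r.job_done(): hands the job in; it is judged then, once.
The state is a dict: "clock": time; "joint_pos": joint angles; "joint_vel": joint speeds; "effort": joint torques, N m; "position": TCP position; "orientation": TCP orientation; "force": force on the tool from outside, world axes, zero at the start; "wrist_torque": the same for the moment, N m; "gripper_width": finger opening in m; "gripper_force": force on a finger pad.
Only numpy, scipy, OpenCV 4.12 (cv2) and the standard library are available. Lean on these libraries where they do the work, as an engineer would, in place of code of your own. Each camera call takes 0.05 s, during which the arm holds its last target. There are 200 camera calls.

## Working session

There is one attempt and no reset: what is moved stays moved. The work goes in short steps, Python scripts to look and compute and a tool call to move; the robot and the scene stay as the last step left them, time stands still between calls to the robot, and variables do not carry over. Pictures are saved under pics/ and viewed, at most 12 in all, crops included, and the job is handed in when it is done.

```bash
ls; mkdir -p pics; python3 - <<'E'
from plant import r
import cv2
s=r.state();print({k:s[k] for k in('clock','position','orientation','gripper_width')})
for n in('scene','top'):
    i=r.camera_info(n);print(n,i)
    cv2.imwrite(f'pics/{n}0.png',r.read_camera(n)[:,:,::-1])
E
```

```text
pics
plant.py
{'clock': 0.0, 'position': array([0.26002991, 0.62226614, 0.23832121]), 'orientation': array([-6.17554773e-01, -3.08007910e+00,  2.89004135e-03]), 'gripper_width': 0.08541465313403833}
scene {'camera_matrix': array([[485.80082706,   0.        , 262.88528135],
       [  0.        , 485.80082706, 189.8483329 ],
       [  0.        ,   0.        ,   1.        ]]), 'dist_coeffs': array([0.01572011, 0.        , 0.        , 0.        , 0.        ]), 'rvec': array([ 1.50191956,  2.13659235, -0.83292943]), 'tvec': array([ 0.20689502, -0.33897808,  1.81002529])}
top {'camera_matrix': array([[493.9532653 ,   0.        , 256.71948893],
       [  0.        , 493.9532653 , 192.34586875],
       [  0.        ,   0.        ,   1.        ]]), 'dist_coeffs': array([0.06712985, 0.        , 0.        , 0.        , 0.        ]), 'rvec': array([ 2.18150047, -2.13880969,  0.12436679]), 'tvec': array([0.0040159 , 0.5740068 , 1.40019283])}
```

```bash
python3 - <<'E'
import cv2
for n in('scene','top'):
    a=cv2.imread(f'pics/{n}0.png');cv2.imwrite(f'pics/{n}0b.png',cv2.resize(a,(768,576),interpolation=cv2.INTER_CUBIC))
E
```

```text
(no output)
```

View pics/scene0b.png

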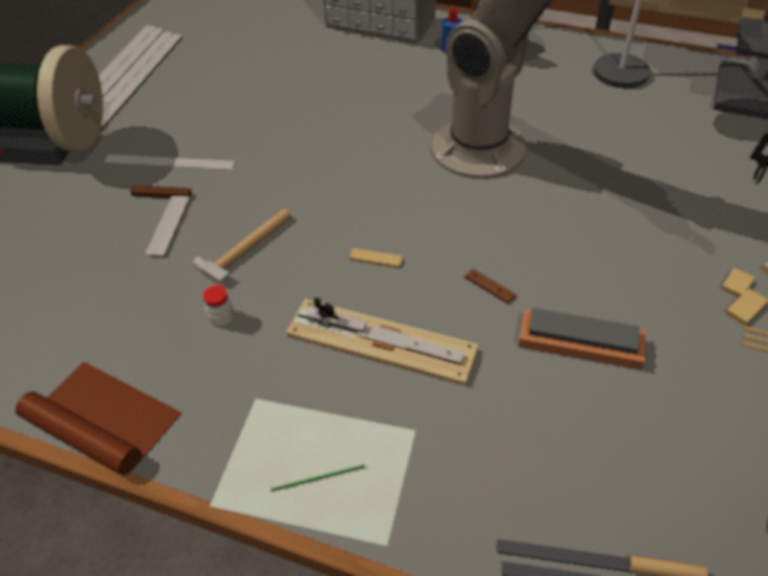

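View pics/top0b.png

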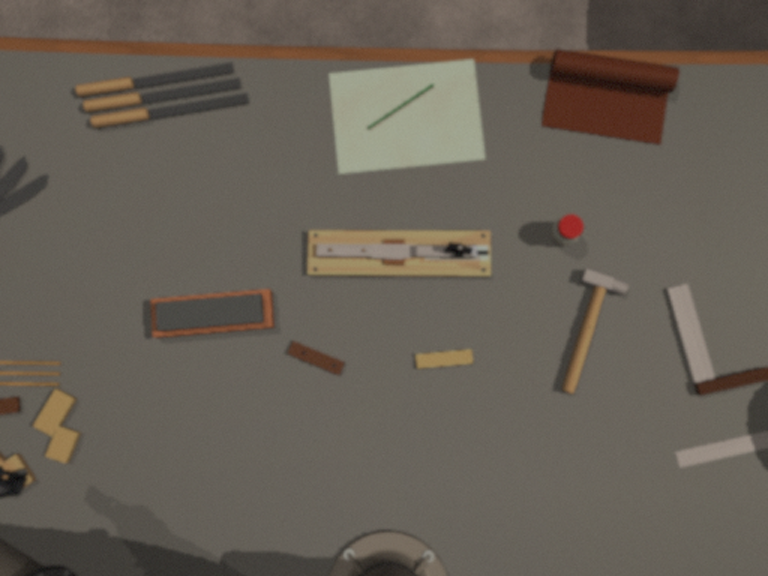

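The scene view shows the board at (385,340), the walnut scale at (490,285) and the spare at (376,257). The top view shows the board at (400,253) with the knob near (460,250), the walnut scale at (316,358) and the spare at (444,358). Next I'll crop closer views.

```bash
cat > h.py <<'E'
import numpy as np,cv2
from plant import r
def cam(n):
    i=r.camera_info(n);R=cv2.Rodrigues(i['rvec'])[0];return i['camera_matrix'],i['dist_coeffs'],R,i['tvec'].ravel()
def ray(n,uv):
    K,d,R,t=cam(n);p=cv2.undistortPoints(np.array(uv,float).reshape(-1,1,2),K,d).reshape(-1,2)
    return -R.T@t,np.c_[p,np.ones(len(p))]@R
def plane(n,uv,z):
    c,d=ray(n,uv);return c+d*((z-c[2])/d[:,2])[:,None]
def tri(uvt,uvs):
    c1,d1=ray('top',[uvt]);c2,d2=ray('scene',[uvs]);A=np.c_[d1[0],-d2[0]]
    k=np.linalg.lstsq(A,c2-c1,rcond=None)[0];a=c1+k[0]*d1[0];b=c2+k[1]*d2[0];return (a+b)/2,np.linalg.norm(a-b)
def proj(n,P):
    K,d,R,t=cam(n);return cv2.projectPoints(np.array(P,float).reshape(-1,3),cv2.Rodrigues(R)[0],t,K,d)[0].reshape(-1,2)
def shot(n,k=8):
    return np.mean([r.read_camera(n).astype(float) for _ in range(k)],0)
def crop(a,x0,y0,w,h,s,f):
    cv2.imwrite(f,cv2.resize(np.clip(a[y0:y0+h,x0:x0+w,::-1]*1.5,0,255).astype('uint8'),None,fx=s,fy=s,interpolation=cv2.INTER_CUBIC))
E
python3 - <<'E'
from h import *
t=shot('top',4);s=shot('scene',4);np.savez('im0.npz',t=t,s=s)
crop(t,185,145,155,110,5,'pics/t1.png');crop(s,185,160,165,100,4.8,'pics/s1.png')
E
```

```text
(no output)
```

View pics/t1.png

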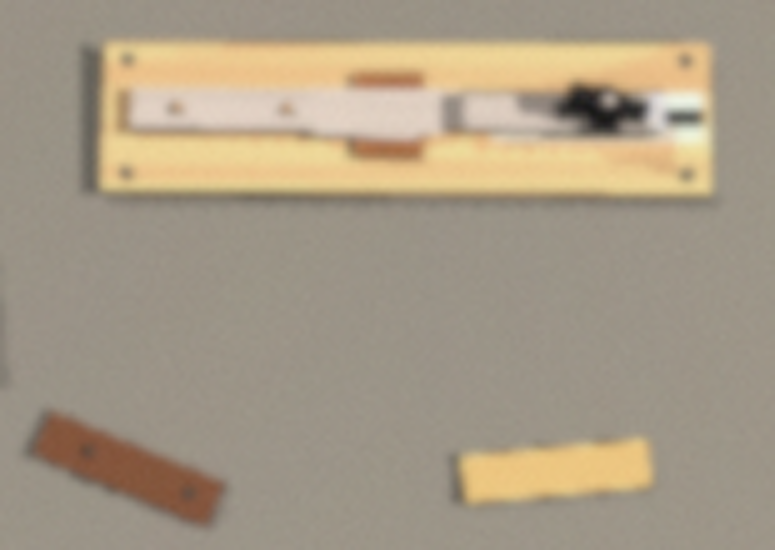

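View pics/s1.png

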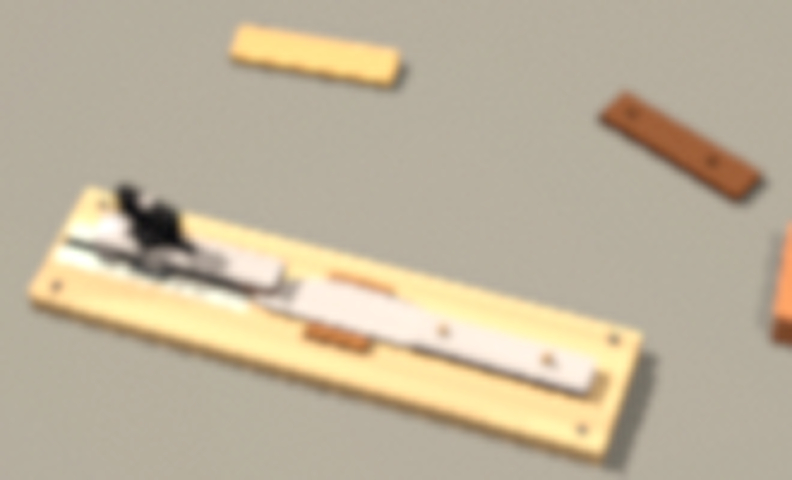

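The crops show the dowels in the top image at about (220,166.6) and (242.4,166.6), and the walnut holes at (202.4,235.4) and (222.6,243.4). The right-hand hole, towards the blade side, is nearer its end, so that is the front. The wing is black at about (305,166).

```bash
cat >> h.py <<'E'
def dark(a,uv,rad,bright=False,chan=None):
    g=a.mean(2) if chan is None else chan(a)
    x,y=int(round(uv[0])),int(round(uv[1]));w=g[y-rad:y+rad+1,x-rad:x+rad+1]
    e=np.median(np.r_[w[0],w[-1],w[:,0],w[:,-1]]);m=np.clip((w-e if bright else e-w)-0.25*np.abs(w-e).max(),0,None)
    Y,X=np.mgrid[y-rad:y+rad+1,x-rad:x+rad+1];return np.array([(X*m).sum(),(Y*m).sum()])/m.sum()
def poly(mask,off=(0,0)):
    c=max(cv2.findContours(mask.astype('uint8'),0,1)[0],key=cv2.contourArea)
    return cv2.minAreaRect(c),c
E
python3 - <<'E'
from h import *
z=np.load('im0.npz');t,s=z['t'],z['s']
T=lambda x,y:(x/5+185-.4,y/5+145-.4);S=lambda x,y:(x/4.8+185-.4,y/4.8+160-.4)
pts={'scrA':((127,60),(582,428)),'scrB':((685,60),(56,286)),'scrC':((126,173),(614,339)),'scrD':((686,174),(103,204)),
 'holeR':((87,452),(712,160)),'holeF':((188,492),(631,112))}
for k,(a,b) in pts.items():
    ua=dark(t,T(*a),2);ub=dark(s,S(*b),2);p,e=tri(ua,ub);zz=.01 if 'hole' in k else .018
    print(k,ua.round(2),ub.round(2),'tri',p.round(4),round(e,4),'planes',plane('top',[ua],zz)[0].round(4),plane('scene',[ub],zz)[0].round(4))
yel=lambda a:255-(a[:,:,0]-a[:,:,2])
for k,(a,b) in {'pinR':((175,108),(548,359)),'pinF':((287,108),(444,330))}.items():
    ua=dark(t,T(*a),2,chan=yel);ub=dark(s,S(*b),2,chan=yel);p,e=tri(ua,ub)
    print(k,ua.round(2),ub.round(2),'tri',p.round(4),round(e,4),'planes',plane('top',[ua],.034)[0].round(4),plane('scene',[ub],.034)[0].round(4))
# masks: walnut, wing
for n,a in(('top',t),('scene',s)):
    R,G,B=a[:,:,0],a[:,:,1],a[:,:,2]
    m=(R-B>25)&(R<125)
    nn,l,st,c=cv2.connectedComponentsWithStats(m.astype('uint8'))
    for i in range(1,nn):
        if st[i,4]>40 and 180<c[i,0]<350 and 140<c[i,1]<255: print(n,'brown',st[i],c[i].round(2),plane(n,[c[i]],.01)[0].round(4))
    m=(a.max(2)<45)
    nn,l,st,c=cv2.connectedComponentsWithStats(m.astype('uint8'))
    for i in range(1,nn):
        if st[i,4]>15 and 180<c[i,0]<350 and 140<c[i,1]<255: print(n,'black',st[i],c[i].round(2),plane(n,[c[i]],.069)[0].round(4))
crop(t,285,150,50,35,14,'pics/kt.png');crop(s,190,190,60,45,13,'pics/ks.png')
a=cv2.imread('pics/kt.png');b=cv2.imread('pics/ks.png');b=b[:490];
cv2.imwrite('pics/k1.png',cv2.resize(np.hstack([a,b[:,:780]]),(800,265)))
E
```

```text
scrA [210.04 156.55] [305.84 248.91] tri [0.6791 0.155  0.0204] 0.0007 planes [0.6795 0.1555 0.018 ] [0.6775 0.1543 0.018 ]
scrB [321.65 156.72] [196.24 219.26] tri [ 0.6851 -0.1744  0.0204] 0.0007 planes [ 0.6854 -0.1743  0.018 ] [ 0.6835 -0.1758  0.018 ]
scrC [209.8  179.17] [312.5  230.19] tri [0.6116 0.1539 0.0208] 0.0 planes [0.612  0.1542 0.018 ] [0.6095 0.1535 0.018 ]
scrD [321.8 179.4] [207.39 201.58] tri [ 0.6161 -0.1724  0.0243] 0.0039 planes [ 0.6177 -0.1751  0.018 ] [ 0.611  -0.1733  0.018 ]
holeR [201.71 234.77] [332.89 193.23] tri [0.449  0.1724 0.0124] 0.0016 planes [0.4488 0.1734 0.01  ] [0.4471 0.1713 0.01  ]
holeF [222.03 243.  ] [316.03 183.3 ] tri [0.4262 0.1126 0.0123] 0.0015 planes [0.4261 0.1135 0.01  ] [0.4244 0.1115 0.01  ]
pinR [220.13 165.74] [299.04 233.21] tri [0.6486 0.124  0.0399] 0.0016 planes [0.6498 0.1237 0.034 ] [0.644  0.1237 0.034 ]
pinF [242.02 166.12] [277.24 227.07] tri [0.6487 0.0603 0.0403] 0.0015 planes [0.65   0.0598 0.034 ] [0.6439 0.0594 0.034 ]
top brown [204 153 124  32 167] [257.12 180.54] [0.6118 0.0149 0.01  ]
top brown [254 172  15   5  60] [261.05 174.25] [0.6308 0.0037 0.01  ]
top brown [192 228  38  22 374] [210.37 238.25] [0.4392 0.1479 0.01  ]
top black [298 163  15   8  57] [303.96 166.65] [ 0.6459 -0.1177  0.069 ]
scene brown [233 172  36   7  45] [251.38 175.04] [ 0.4576 -0.0912  0.01  ]
scene brown [310 179  34  23 313] [326.45 189.71] [0.4396 0.149  0.01  ]
scene brown [191 222 121  35 284] [251.8 239.8] [6.93e-01 6.00e-04 1.00e-02]
scene brown [270 232  39  11  42] [289.24 237.5 ] [0.6502 0.0976 0.01  ]
scene black [210 200  13  11  71] [216.17 206.1 ] [ 0.6563 -0.1197  0.069 ]
```

View pics/k1.png

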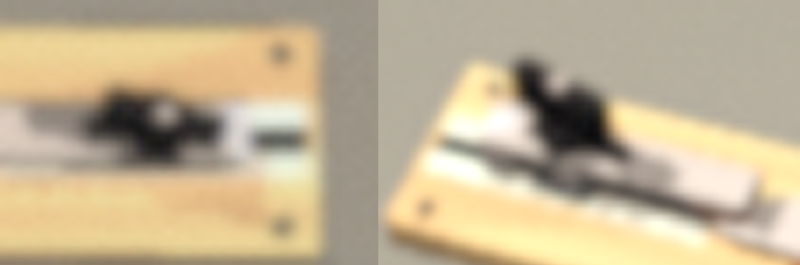

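The knob close-up shows the wing running left to right in the top view, tilted slightly clockwise. A bright bolt top sits at about (307,164.6) in the top image and (216,201.5) in the scene image.

```bash
python3 - <<'E'
from h import *
z=np.load('im0.npz');t,s=z['t'],z['s']
from scipy.spatial.transform import Rotation as Ro
st=r.state();print(Ro.from_rotvec(st['orientation']).as_matrix().round(3))
print('cams',[(-cam(n)[2].T@cam(n)[3]).round(3) for n in('top','scene')])
ua=dark(t,(306.6,164.4),2,True);ub=dark(s,(215.6,201.2),2,True)
print('bolt',ua,ub,tri(ua,ub))
for n,a,b in(('top',t,(290,155,325,180)),('scene',s,(203,192,232,215))):
    for th in(35,45,55,65):
        m=np.zeros(a.shape[:2],'uint8');x0,y0,x1,y1=b;m[y0:y1,x0:x1]=a[y0:y1,x0:x1].max(2)<th
        nn,l,sta,c=cv2.connectedComponentsWithStats(m);i=1+sta[1:,4].argmax();mm=(l==i)
        rc,cc=poly(mm);h=cv2.convexHull(cc);M=cv2.moments(h);g=(M['m10']/M['m00'],M['m01']/M['m00'])
        Y,X=np.nonzero(mm);e=np.c_[X,Y];
        print(n,th,mm.sum(),np.round(g,2),'rect',np.round(rc[0],1),np.round(rc[1],1),round(rc[2],1),plane(n,[g],.066)[0].round(4))
print((t[158:173,294:316].max(2)).astype(int))
E
```

```text
[[-0.923  0.386 -0.   ]
 [ 0.386  0.923 -0.   ]
 [ 0.    -0.    -1.   ]]
cams [array([0.407, 0.011, 1.458]), array([1.438, 0.326, 1.123])]
bolt [307.38086988 163.07826503] [216.26972055 199.85603113] (array([ 0.65156329, -0.12252127,  0.09027828]), np.float64(0.005649678512766801))
top 35 38 [304.36 166.47] rect [304.4 166.8] [12.8  4.5] 15.9 [ 0.647  -0.1191  0.066 ]
top 45 57 [304.42 166.53] rect [304.7 167. ] [14.   6.1] 16.7 [ 0.6468 -0.1193  0.066 ]
top 55 72 [304.43 166.57] rect [304.5 166.9] [15.   6.7] 15.9 [ 0.6467 -0.1193  0.066 ]
top 65 87 [304.52 166.71] rect [304.4 167. ] [16.6  7.4] 15.9 [ 0.6463 -0.1196  0.066 ]
scene 35 63 [215.98 205.8 ] rect [216. 205.] [13.4  7.2] 63.4 [ 0.6532 -0.1219  0.066 ]
scene 45 71 [215.94 205.53] rect [216.1 204.9] [13.9  8.1] 66.8 [ 0.6524 -0.1224  0.066 ]
scene 55 84 [216.27 206.09] rect [216.5 205.5] [15.7  8.5] 63.4 [ 0.6539 -0.1207  0.066 ]
scene 65 98 [216.19 205.88] rect [216.2 205.4] [17.   8.9] 63.4 [ 0.6533 -0.1212  0.066 ]
[[157 158 157 157 157 158 159 158 157 157 158 157 156 156 156 157 156 156
  156 157 156 157]
 [158 157 158 
[... 588 characters left out ...]
6  72  98  96  74  50  49  60
   71  84 106 132]
 [ 94  82  63  45  34  25  23  21  17  20  33  51  68  67  50  37  31  35
   40  57  92 128]
 [ 99  86  69  50  44  40  35  33  26  18  21  27  34  33  31  31  33  31
   36  58  96 129]
 [117 105  90  77  73  69  60  52  42  27  21  19  20  21  34  44  52  49
   53  75 108 136]
 [130 125 115 106 103  95  86  70  57  39  27  22  22  30  50  70  81  83
   83  93 119 137]
 [126 124 119 116 112 104  89  75  63  48  38  35  35  41  62  85  98 101
  101 105 116 128]
 [111 109 107 108 106 100  90  78  72  69  65  64  63  64  74  88  97 101
  102 102 109 115]
 [121 119 120 121 118 116 111 109 107 106 105 106 103 106 108 113 115 117
  116 118 124 129]]
```

```bash
cat >> h.py <<'E'
from scipy.spatial.transform import Rotation as Ro
def go(P,yaw=None):
    """shift in tool axes to world P, turn (about tool z) so tool y points at world angle yaw (mod pi)"""
    s=r.state();R=Ro.from_rotvec(s['orientation']).as_matrix();d=R.T@(np.array(P)-s['position'])
    a=0 if yaw is None else (np.arctan2(R[1,1],R[0,1])-yaw+np.pi/2)%np.pi-np.pi/2
    print('shift',d.round(4),'turn',round(a,3),'| clock',s['clock'],'pos',s['position'].round(4),'j7',s['joint_pos'][6].round(2),'F',s['force'].round(1))
E
python3 -c "
from h import *
go((.6495,-.1195,.14),np.deg2rad(-10.3))"
```

>>> drive_effector --plan '[[[-0.037, -0.031, 0, 0.08], [-0.074, -0.062, 0, 0.16], [-0.11, -0.092, 0, 0.24], [-0.148, -0.123, 0, 0.32], [-0.185, -0.154, 0, 0.4], [-0.222, -0.185, 0, 0.48], [-0.26, -0.216, 0, 0.56], [-0.297, -0.247, 0, 0.64], [-0.334, -0.277, 0, 0.72], [-0.371, -0.308, 0, 0.8]]]' --aperture 0.045 --grip_force 30

```text
clock: 1.5
position: [0.4845, 0.194, 0.2398]
orientation: [1.772, 2.594, 0.002]
force: [0.6, 0.6, 0.2]
gripper_width: 0.045
gripper_force: 0.0
```

```bash
python3 -c "
from h import *
go((.6495,-.1195,.14),np.deg2rad(-10.3))"
```

```text
shift [-0.352   0.0397  0.0996] turn 0.552 | clock 1.5 pos [0.4845 0.194  0.2398] j7 -0.03 F [0.6 0.6 0.2]
```

>>> drive_effector --plan '[[[-0.047, 0.005, 0, 0.08], [-0.094, 0.01, 0, 0.16], [-0.14, 0.016, 0, 0.24], [-0.188, 0.021, 0, 0.32], [-0.235, 0.026, 0.02, 0.4], [-0.28, 0.032, 0.04, 0.48], [-0.32, 0.036, 0.07, 0.552], [-0.352, 0.04, 0.1, 0.552], [-0.352, 0.04, 0.1, 0.552], [-0.352, 0.04, 0.1, 0.552]]]'

```text
clock: 2.5
position: [0.6495, -0.118, 0.1384]
orientation: [-2.41, -2.014, 0.002]
force: [-0.5, 1.0, 0.2]
gripper_width: 0.0453
gripper_force: 0.0
```

```bash
python3 - <<'E'
from h import *
go((.6495,-.1195,.068),np.deg2rad(-10.3))
t=shot('top',2);s=shot('scene',2)
crop(t,285,140,60,50,9,'pics/a.png');crop(s,185,150,60,75,6,'pics/b.png')
a=cv2.imread('pics/a.png');b=cv2.imread('pics/b.png')
cv2.imwrite('pics/k2.png',cv2.resize(np.hstack([a[:450,:440],b[:450]]),(800,450)))
E
```

```text
shift [-0.0015  0.0004  0.0704] turn 0.001 | clock 2.5 pos [ 0.6495 -0.118   0.1384] j7 0.2 F [-0.5  1.   0.2]
```

View pics/k2.png

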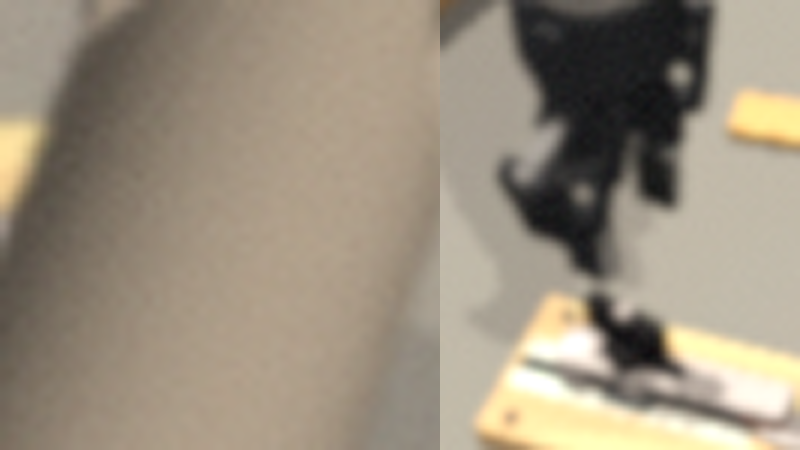

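The arm hides the top view, and the scene view shows the fingers straddling the space above the knob. I'll descend.

>>> drive_effector --plan '[[[-0.001, 0, 0.03, 0], [-0.001, 0, 0.055, 0], [-0.001, 0, 0.07, 0], [-0.001, 0, 0.07, 0]]]'

```text
clock: 3.1
position: [0.6487, -0.1168, 0.068]
orientation: [-2.406, -2.017, 0.002]
force: [-0.1, 0.2, 0.4]
gripper_width: 0.045
gripper_force: 0.0
```

>>> drive_effector --plan '[[[0, 0, 0, 0], [0, 0, 0, 0], [0, 0, 0, 0], [0, 0, 0, 0], [0, 0, 0, 0]]]' --aperture 0.0 --grip_force 40

```text
clock: 3.6
position: [0.6507, -0.1184, 0.071]
orientation: [2.409, 2.015, 0.003]
force: [-1.8, -0.3, 6.7]
gripper_width: 0.0112
gripper_force: 40.3
```

>>> drive_effector --plan '[[[0, 0, -0.001, 0], [0.012, -0.002, -0.001, 0], [0.024, -0.005, -0.001, 0], [0.036, -0.007, -0.001, 0], [0.048, -0.0095, -0.001, 0], [0.048, -0.0095, -0.001, 0]]]'

```text
clock: 4.2
position: [0.6497, -0.0656, 0.071]
orientation: [-2.405, -2.02, -0.003]
force: [0.6, 1.9, 5.5]
gripper_width: 0.0111
gripper_force: 41.9
```

>>> drive_effector --plan '[[[0, 0, 0, 0.12], [0, 0, 0, 0.24], [0, 0, 0, 0.36], [0, 0, 0, 0.48], [0, 0, 0, 0.6], [0, 0, 0, 0.72], [0, 0, 0, 0.84], [0, 0, 0, 0.96], [0, 0, 0, 1.08], [0, 0, 0, 1.12]]]' --grip_force 60

```text
clock: 5.2
position: [0.6535, -0.0702, 0.0714]
orientation: [3.107, 0.425, 0.014]
force: [13.1, -8.3, -6.6]
gripper_width: 0.0105
gripper_force: 61.8
```

```bash
python3 -c "
from h import *
s=r.state();print(s['wrist_torque'],s['joint_pos'][6]);R=Ro.from_rotvec(s['orientation']).as_matrix();print(R[:,1])"
```

```text
[-1.681808   -3.17545127  0.29769402] -0.7406578956220279
[ 0.26831918 -0.96330334  0.00717649]
```

>>> drive_effector --plan '[[[0, 0, 0, 0.06], [0, 0, 0, 0.06]]]'

```text
clock: 5.4
position: [0.6536, -0.0706, 0.0714]
orientation: [3.117, 0.336, 0.014]
force: [14.2, -8.7, -6.6]
gripper_width: 0.0102
gripper_force: 61.9
```

>>> drive_effector --plan '[[[0, 0, 0, 0], [0, 0, 0, 0], [0, 0, -0.02, 0], [0, 0, -0.06, 0], [0, 0, -0.1, 0]]]' --aperture 0.05

```text
clock: 5.9
position: [0.6472, -0.0673, 0.17]
orientation: [-3.121, -0.337, 0.007]
force: [0.4, -0.8, 1.1]
gripper_width: 0.0499
gripper_force: 0.0
```

```bash
python3 -c "
from h import *
go((.4375,.1435,.10),np.deg2rad(-20.7))"
```

```text
shift [-0.1595 -0.2506  0.0713] turn -0.994 | clock 5.9 pos [ 0.6472 -0.0673  0.17  ] j7 -0.86 F [ 0.4 -0.8  1.1]
```

>>> drive_effector --plan '[[[-0.02, -0.036, 0, -0.14], [-0.04, -0.072, 0, -0.28], [-0.065, -0.108, 0, -0.42], [-0.09, -0.144, 0, -0.56], [-0.112, -0.18, 0, -0.7], [-0.135, -0.216, 0, -0.84], [-0.158, -0.252, 0.03, -0.97], [-0.158, -0.256, 0.07, -0.994], [-0.158, -0.256, 0.07, -0.994]]]'

```text
clock: 6.8
position: [0.4348, 0.1484, 0.0968]
orientation: [-2.579, -1.789, 0.015]
force: [-0.8, -0.6, -0.3]
gripper_width: 0.0501
gripper_force: 0.0
```

```bash
python3 - <<'E'
from h import *
go((.4395,.1485,.010),np.deg2rad(-20.8))
t=shot('top',6);s=shot('scene',6);np.savez('im1.npz',t=t,s=s)
crop(t,190,140,140,60,5.7,'pics/a.png');crop(s,185,180,160,85,5,'pics/b.png')
a=cv2.imread('pics/a.png');b=cv2.imread('pics/b.png')
w=798;cv2.imwrite('pics/k3.png',cv2.resize(np.vstack([a[:,:w],np.pad(b,((0,0),(0,w),(0,0)))[:,:w]]),None,fx=.75,fy=.75))
E
```

```text
shift [0.0023 0.005  0.0868] turn 0.005 | clock 6.8 pos [0.4348 0.1484 0.0968] j7 -0.43 F [-0.8 -0.6 -0.3]
```

View pics/k3.png

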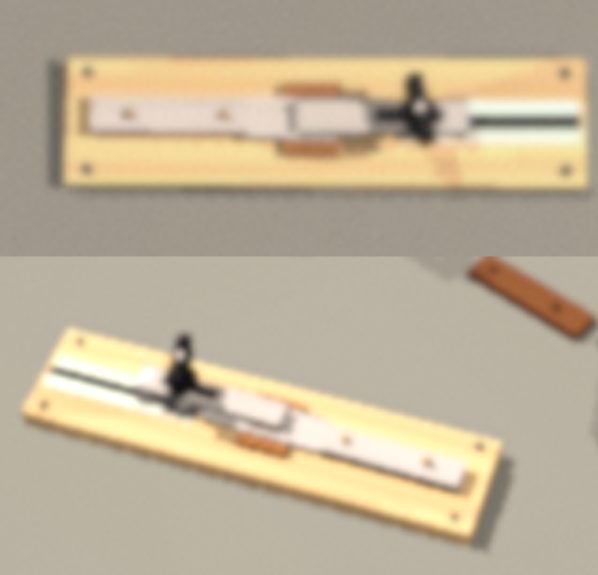

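The pad is now over the rest and the wing is turned roughly across the board, so the blade is clamped. Next I'll re-measure the dowels and grasp the scale.

>>> drive_effector --plan '[[[0.0023, 0.005, 0.045, 0.005], [0.0023, 0.005, 0.075, 0.005], [0.0023, 0.005, 0.085, 0.005], [0.0023, 0.005, 0.085, 0.005]]]'

```text
clock: 7.8
position: [0.4449, 0.147, 0.0145]
orientation: [-2.591, -1.777, 0.004]
force: [0.3, -0.4, 0.3]
gripper_width: 0.0499
gripper_force: 0.0
```

>>> drive_effector --plan '[[[0, 0, 0, 0], [0, 0, 0, 0], [0, 0, 0, 0], [0, 0, 0, 0], [0, 0, 0, 0]]]' --aperture 0.0 --grip_force 40

```text
clock: 8.3
position: [0.4464, 0.1479, 0.0167]
orientation: [-2.59, -1.777, -0.003]
force: [-0.1, -0.6, 7.4]
gripper_width: 0.0251
gripper_force: 39.4
```

```bash
python3 - <<'E'
from h import *
z=np.load('im1.npz');t,s=z['t'],z['s']
yel=lambda a:255-(a[:,:,0]-a[:,:,2])
for k,a,b in(('R',(220,166.2),(299,233)),('F',(242.2,166.2),(277.2,227))):
    for rad in(2,3):
        ua=dark(t,a,rad,chan=yel);ub=dark(s,b,rad,chan=yel);p,e=tri(ua,ub)
        print(k,ua.round(2),ub.round(2),p.round(4),round(e,4),plane('top',[ua],.036)[0].round(4),plane('scene',[ub],.036)[0].round(4))
s=r.state();print(s['position'],Ro.from_rotvec(s['orientation']).as_matrix().round(3)[:,1])
E
```

```text
R [220.15 165.79] [299.73 231.31] [0.647  0.1243 0.0468] 0.0034 [0.6494 0.1235 0.036 ] [0.6386 0.1239 0.036 ]
R [220.02 164.59] [299.7  230.66] [0.6494 0.1244 0.0529] 0.0038 [0.6529 0.1239 0.036 ] [0.6364 0.1231 0.036 ]
F [242.05 166.11] [277.9  225.34] [0.6474 0.0608 0.0468] 0.0032 [0.6497 0.0596 0.036 ] [0.6389 0.0597 0.036 ]
F [242.09 164.47] [277.87 224.61] [0.6507 0.0611 0.0544] 0.0044 [0.6545 0.0596 0.036 ] [0.6365 0.0587 0.036 ]
[0.44638135 0.1479458  0.01665294] [ 0.933 -0.36   0.001]
```

>>> drive_effector --plan '[[[0, 0, -0.02, 0], [0, 0, -0.05, 0], [0, 0, -0.08, 0], [0, 0, -0.08, 0]]]' --grip_force 60

```text
clock: 8.7
position: [0.4481, 0.1488, 0.099]
orientation: [2.59, 1.777, 0.012]
force: [0.3, 0.6, -0.6]
gripper_width: 0.0229
gripper_force: 58.9
```

```bash
python3 - <<'E'
from h import *
s=r.state();print(s['position'],Ro.from_rotvec(s['orientation']).as_matrix().round(3).tolist(),s['force'],s['gripper_width'])
t=shot('top',4);s=shot('scene',4)
np.savez('im2.npz',t=t,s=s)
crop(t,180,215,70,50,8,'pics/a.png');crop(s,295,120,60,80,5,'pics/b.png')
a=cv2.imread('pics/a.png')[:400];b=cv2.imread('pics/b.png')[:400]
cv2.imwrite('pics/k4.png',cv2.resize(np.hstack([a,b]),(800,372)))
E
```

```text
[0.44812523 0.14875228 0.09895701] [[0.36, 0.933, 0.006], [0.933, -0.36, 0.004], [0.006, 0.004, -1.0]] [ 0.28091424  0.63087023 -0.60542212] 0.022916416882604932
```

View pics/k4.png

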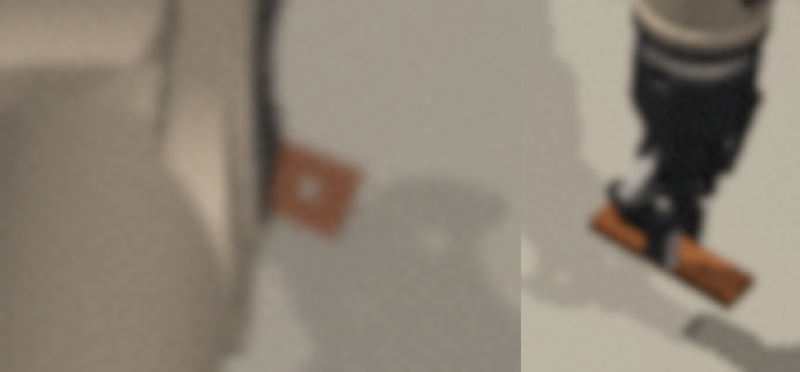

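The scale is held level across its middle. The front hole shows bright at about (221,239.7) in the top image. I'll refine the dowels and hole numerically.

```bash
python3 - <<'E'
from h import *
t1=(np.load('im0.npz')['t']+np.load('im1.npz')['t'])/2;s1=np.load('im1.npz')['s'];t2=np.load('im2.npz')['t'];s2=np.load('im2.npz')['s']
print((t1[160:173,214:248,0]-t1[160:173,214:248,2]).astype(int))
print(t1[160:173,214:248].mean(2).astype(int))
print('hole R-B');print((t2[233:247,213:232,0]-t2[233:247,213:232,2]).astype(int))
print('scene R-B');print((s1[219:240,268:308,0]-s1[219:240,268:308,2]).astype(int))
E
```

```text
[[64 64 63 64 64 64 64 64 64 64 64 64 64 65 64 64 64 64 65 65 65 65 65 65
  65 65 65 65 65 64 64 65 65 64]
 [56 57 57 57 57 57 57 56 57 57 57 57 58 57 58 57 58 59 59 60 60 60 60 60
  60 60 60 61 60 60 60 60 59 58]
 [42 42 42 42 42 42 42 42 42 42 42 42 42 42 43 42 43 45 46 46 46 46 46 46
  46 46 46 46 46 46 46 46 46 43]
 [28 28 27 27 27 28 27 27 27 27 27 27 27 27 27 27 27 28 28 29 28 29 29 28
  28 28 29 28 29 29 29 29 28 28]
 [21 21 21 21 21 23 24 22 21 21 21 21 21 21 21 20 20 21 20 20 20 20 20 20
  20 20 20 21 23 22 20 20 20 21]
 [20 20 20 20 21 25 29 27 22 21 20 20 20 20 20 20 20 19 19 20 20 20 20 19
  20 19 20 23 27 24 21 20 19 19]
 [20 20 20 20 20 27 34 29 23 21 20 20 21 20 20 20 19 20 20 19 20 20 20 20
  20 20 21 28 34 28 21 19 19 19]
 [20 19 20 19 19 23 26 24 21 20 20 19 20 20 20 20 20 19 20 20 20 20 20 20
  19 19 20 24 29 25 20 20 20 20]
 [19 20 20 20 19 19 21 20 20 20 20 20 20 20 20 20 20 21 20 20 20 20 20 19
  19 20 19 20 21 21 20 20 19 19]
 [19 19 18 19 18 19 19 19 19 19 19 19 20 20 20 20 20 20 20 20 20 20 20 20
  20 19 19 20 20 20 20 19 19 19]
 [22 22 22 21 21 21 21 21 21 2
[... 4911 characters left out ...]
18 19 19 19 19 19 19 19
  19 19 19 19 21 30 43 40 27 21 21 23 25 28 31 36]
 [72 72 71 70 70 68 67 66 64 60 54 46 39 33 26 21 20 18 17 18 18 19 19 19
  19 19 19 19 21 28 37 35 24 20 19 20 20 21 22 24]
 [72 72 72 72 71 71 71 70 69 68 67 64 61 58 51 44 36 27 21 19 19 18 18 18
  18 19 19 19 20 23 25 24 21 19 20 20 19 20 20 21]
 [71 72 72 72 71 72 72 72 71 71 71 70 69 68 66 64 60 54 46 38 32 26 22 18
  17 17 18 18 19 19 20 20 19 19 19 19 20 19 20 20]
 [70 70 71 72 72 72 72 72 72 72 71 71 71 70 71 70 69 67 64 61 57 52 46 37
  28 22 19 19 18 18 18 19 18 19 19 19 19 19 19 21]
 [69 70 70 70 71 70 71 72 71 72 72 72 72 71 72 71 71 71 70 69 68 66 65 61
  56 50 41 33 24 19 18 18 18 18 18 18 18 19 20 22]]
```

```bash
cat >> h.py <<'E'
def place(hole_px,zh,F_px=(242.03,165.95),R_px=(220.1,165.76),yaw=np.deg2rad(90.5),z=.075):
    s=r.state();R=Ro.from_rotvec(s['orientation']).as_matrix();H=plane('top',[hole_px],zh)[0]
    o=R.T@(H-s['position']);F=plane('top',[F_px],.034)[0];Rr=plane('top',[R_px],.034)[0]
    print('hole',H.round(4),'in tool',o.round(4),'pins',F.round(4),Rr.round(4),'pin err',(H-F).round(4))
    # target: tool x along yaw
    x=np.array([np.cos(yaw),np.sin(yaw)]);y=np.array([x[1],-x[0]]);T=F[:2]-x*o[0]-y*o[1]
    print('target',T);go((T[0],T[1],z),yaw-np.pi/2)
E
python3 -c "
from h import *
place((221.0,240.0),.087,z=.099)"
```

```text
hole [0.4332 0.1111 0.087 ] in tool [-0.0381  0.0019  0.0077] pins [0.6505 0.0598 0.034 ] [0.6498 0.1238 0.034 ] pin err [-0.2173  0.0514  0.053 ]
target [0.64829228 0.097859  ]
shift [ 0.0269  0.2073 -0.0046] turn -0.377 | clock 9.1 pos [0.4452 0.1474 0.0946] j7 -0.42 F [-0.6 -0.7 -0.8]
```

>>> drive_effector --plan '[[[0.005, 0.04, 0, -0.1], [0.01, 0.08, 0, -0.2], [0.015, 0.12, 0, -0.3], [0.02, 0.16, 0, -0.377], [0.025, 0.195, 0, -0.377], [0.027, 0.207, 0, -0.377], [0.027, 0.207, 0.01, -0.377], [0.027, 0.207, 0.015, -0.377], [0.027, 0.207, 0.015, -0.377], [0.027, 0.207, 0.015, -0.377]]]'

```text
clock: 10.1
position: [0.647, 0.0991, 0.0798]
orientation: [-2.209, -2.231, 0.002]
force: [0.2, -0.7, 0.7]
gripper_width: 0.0231
gripper_force: 58.9
```

```bash
python3 - <<'E'
from h import *
r.read_camera('top');r.read_camera('top')
s0=r.state();t=shot('top',4);s=shot('scene',4);s1=r.state();print(s0['position'],s1['position'],s1['force'],s1['gripper_width'],Ro.from_rotvec(s1['orientation']).as_matrix().round(3).tolist())
np.savez('im3.npz',t=t,s=s)
crop(t,205,145,60,40,8,'pics/a.png');crop(s,255,190,65,65,6,'pics/b.png')
a=cv2.imread('pics/a.png');b=cv2.imread('pics/b.png')[:320]
cv2.imwrite('pics/k5.png',cv2.resize(np.hstack([a,b]),(800,294)))
E
```

```text
[0.64794949 0.09898905 0.08054691] [0.64854495 0.09843012 0.0804062 ] [ 0.3368473  -0.61539555  0.23692108] 0.023007945718572616 [[-0.009, 1.0, 0.0], [1.0, 0.009, 0.0], [0.0, 0.0, -1.0]]
```

View pics/k5.png

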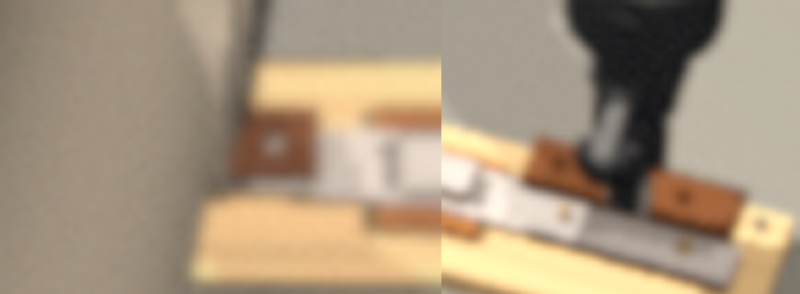

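The hover view shows the front hole in the top image at about (242,164.3). The scene image shows both holes at about (276.5,219) and (299,225.5), above dowels at (277.4,228.6) and (298.8,234.4).

```bash
python3 - <<'E'
from h import *
z=np.load('im3.npz');t,s=z['t'],z['s']
rb=lambda a:a[:,:,0]-a[:,:,2]
print(rb(t)[159:171,236:248].astype(int))
hF=dark(t,(242,164.3),2,chan=rb);print('top hole',hF)
g=s.mean(2)
print(g[213:232,270:304].astype(int))
sF=dark(s,(276.2,219),2);sR=dark(s,(298.8,225.4),2)
pF=dark(s,(277.2,228.4),2,True,rb);pR=dark(s,(298.6,234.1),2,True,rb)
print('scene holes',sF,sR,'pins',pF,pR)
for zz in(.0687,.0737):print(zz,'top F',plane('top',[hF],zz)[0].round(4),'scene F,R',plane('scene',[sF,sR],zz).round(4).tolist())
print('tri F',tri(hF,sF),'pin scene',plane('scene',[pF,pR],.034).round(4).tolist(),'pin top',plane('top',[(242.03,165.95),(220.1,165.76)],.034).round(4).tolist(),'tri',tri((242.03,165.95),pF),tri((220.1,165.76),pR))
E
```

```text
[[14 14 25 41 51 56 57 57 57 58 60 62]
 [15 14 24 38 45 47 48 49 50 52 54 56]
 [15 17 28 39 42 43 44 44 47 50 51 51]
 [16 21 34 41 41 38 36 39 46 50 49 46]
 [19 28 38 42 37 29 26 33 41 47 49 42]
 [22 34 40 42 34 27 24 28 38 46 46 37]
 [27 36 41 42 37 30 28 31 38 43 43 34]
 [29 38 42 43 41 37 37 38 42 43 43 34]
 [30 37 41 43 40 41 40 41 42 41 39 31]
 [27 33 34 32 32 32 32 32 31 33 32 26]
 [19 21 22 21 21 20 21 20 20 21 20 20]
 [21 22 22 21 21 22 21 21 20 18 19 18]]
top hole [241.8879668  163.98340249]
[[105 103 102 101 102 103 104 106 104 104 100  94  83  78  86  90  84  65
   40  25  23  20  21  17  26  55  90 111 119 120 120 120 120 120]
 [104 100  95  91  94  97 100 101 102  96  90  85  83  85  90  90  79  58
   37  24  22  21  19  18  25  55  90 112 118 120 121 120 120 120]
 [107  97  85  78  79  84  88  92  90  84  74  72  79  88  91  89  75  54
   38  31  26  19  18  20  25  57  92 113 119 120 120 119 119 120]
 [115  98  79  68  67  69  73  76  75  67  56  59  76  89  92  86  69  52
   43  40  33  24  19  17  26  59  95 114 119 120 119 120 120 119]
 [122 100  77  65  63  62  61 
[... 2087 characters left out ...]
cene holes [276.45452875 219.05842366] [298.43348445 225.33890886] pins [276.68122271 227.79475983] [298.52532562 234.22286541]
0.0687 top F [0.6502 0.0591 0.0687] scene F,R [[0.6436, 0.0568, 0.0687], [0.6443, 0.1206, 0.0687]]
0.0737 top F [0.6493 0.0589 0.0737] scene F,R [[0.6473, 0.0581, 0.0737], [0.6481, 0.1216, 0.0737]]
tri F (array([0.64898968, 0.05876016, 0.07591903]), np.float64(0.00022517466329677387)) pin scene [[0.6469, 0.0588, 0.034], [0.6479, 0.1234, 0.034]] pin top [[0.6505, 0.0598, 0.034], [0.6498, 0.1238, 0.034]] tri (array([0.64979168, 0.05970262, 0.03801109]), np.float64(0.0001438834289458646)) (array([0.64940158, 0.12367714, 0.03608448]), np.float64(0.00015090066328927312))
```

```bash
cat >> h.py <<'E'
def settle(n=6):
    P=[]
    for _ in range(n): r.read_camera('top');P.append(r.state()['position'])
    P=np.array(P);print('mean',P.mean(0).round(4),'sd',P.std(0).round(4),'F',r.state()['force'].round(1));return P.mean(0)
E
python3 -c "
from h import *
settle(8)
go((.6485,.0995,.062))"
```

```text
mean [0.6485 0.0984 0.0803] sd [0. 0. 0.] F [ 0.2  0.7 -0.2]
shift [0.0011 0.     0.0183] turn 0 | clock 11.0 pos [0.6485 0.0984 0.0803] j7 0.1 F [ 0.2  0.7 -0.2]
```

>>> drive_effector --plan '[[[0.0011, 0, 0.008, 0], [0.0011, 0, 0.016, 0], [0.0011, 0, 0.02, 0], [0.0011, 0, 0.02, 0], [0.0011, 0, 0.02, 0], [0.0011, 0, 0.02, 0], [0.0011, 0, 0.02, 0], [0.0011, 0, 0.02, 0]]]'

```text
clock: 11.8
position: [0.6486, 0.0995, 0.0606]
orientation: [2.211, 2.231, 0.001]
force: [1.2, -0.1, -0.4]
gripper_width: 0.0234
gripper_force: 58.9
```

```bash
python3 - <<'E'
from h import *
settle(4);t=shot('top',6);s=shot('scene',6);settle(2)
np.savez('im4.npz',t=t,s=s)
rb=lambda a:a[:,:,0]-a[:,:,2]
print(rb(t)[160:171,237:248].astype(int))
hF=dark(t,(242,165),2,chan=rb);print('top hole',hF,plane('top',[hF],.0487)[0])
crop(s,265,205,50,40,12,'pics/s6.png')
sF=dark(s,(276.4,224),2);sR=dark(s,(298.5,230),2)
print(sF,sR,plane('scene',[sF,sR],.0537).round(4).tolist(),tri(hF,sF))
p1=np.load('im1.npz')['s']; 
for c in((276.6,228.2),(298.4,234.2)):
    g=rb(p1)-24;x,y=map(int,np.round(c));w=np.clip(g[y-2:y+4,x-1:x+3],0,None)
    print((g[y-3:y+4,x-3:x+4]).astype(int))
E
```

```text
mean [0.6486 0.0995 0.0604] sd [0. 0. 0.] F [-0.8 -0.2  0.1]
mean [0.6485 0.0995 0.0603] sd [0. 0. 0.] F [ 0.2  0.2 -0.8]
[[13 23 41 52 58 60 61 61 62 63 62]
 [13 23 38 45 49 49 50 51 53 54 54]
 [17 26 38 42 42 43 45 46 50 49 45]
 [20 33 41 43 42 40 41 46 49 48 39]
 [28 39 42 40 35 33 37 44 48 47 37]
 [32 41 42 40 33 31 33 41 47 46 36]
 [37 42 43 42 37 38 39 40 45 43 32]
 [40 43 44 42 43 41 42 42 44 42 30]
 [40 42 43 43 42 42 43 43 44 39 30]
 [36 39 38 38 40 40 39 39 38 34 25]
 [32 31 32 32 34 34 35 33 32 28 22]]
top hole [241.91121495 164.71962617] [0.65157592 0.05969392 0.0487    ]
[276.58668516 223.79889043] [298.40448823 229.94252874] [[0.6481, 0.0588, 0.0537], [0.6483, 0.1224, 0.0537]] (array([0.65019048, 0.05947802, 0.05656629]), np.float64(0.00011755732160863802))
[[ 8 13 18 24 28 32 36]
 [-1  1  7 12 14 17 22]
 [-3  0  8 12  6  4  6]
 [-3  2 13 16  5 -2 -2]
 [-3  0  7 10  1 -3 -4]
 [-4 -2  0  0 -2 -4 -4]
 [-5 -5 -4 -4 -4 -4 -4]]
[[ 7 12 16 21 26 30 34]
 [-2  0  4 10 13 15 18]
 [-4 -2  3 13 12  5  3]
 [-4 -2  6 19 16  3 -2]
 [-4 -2  4 13 11  0 -3]
 [-4 -3  0  1  0 -2 -4]
 [-5 -4 -4 -4 -3 -4 -4]]
```

View pics/s6.png

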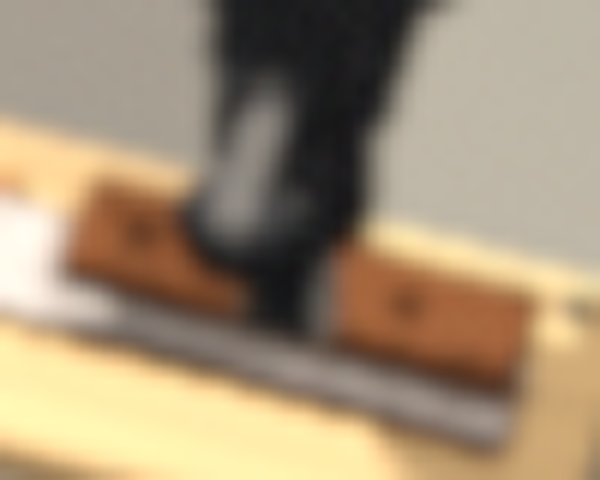

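The close view shows the scale level and parallel above the tang, its holes at about (276.6,223.8) and (298.4,229.9), over the dowels. I'll shift 0.5 mm and lower it.

>>> drive_effector --plan '[[[0, -0.0005, 0.003, 0], [0, -0.0005, 0.006, 0], [0, -0.0005, 0.008, 0], [0, -0.0005, 0.010, 0], [0, -0.0005, 0.010, 0], [0, -0.0005, 0.010, 0]]]'

```text
clock: 13.3
position: [0.648, 0.0996, 0.0502]
orientation: [-2.211, -2.231, -0.0]
force: [0.9, -0.0, -0.5]
gripper_width: 0.023
gripper_force: 58.9
```

```bash
python3 -c "
from h import *
settle(2);print(r.state()['wrist_torque'])"
```

```text
mean [0.6481 0.0996 0.0503] sd [0. 0. 0.] F [ 0.   0.5 -0.5]
[ 0.08278403 -0.14544812 -0.03526775]
```

>>> drive_effector --plan '[[[0, 0, 0.002, 0], [0, 0, 0.004, 0], [0, 0, 0.006, 0], [0, 0, 0.008, 0], [0, 0, 0.008, 0], [0, 0, 0.008, 0]]]'

```text
clock: 14.0
position: [0.6484, 0.0995, 0.0465]
orientation: [-2.211, -2.23, -0.003]
force: [-12.5, 0.4, 35.4]
gripper_width: 0.0232
gripper_force: 72.3
```

```bash
python3 -c "
from h import *
settle(2);print(r.state()['wrist_torque'])"
```

```text
mean [0.6484 0.0995 0.0465] sd [0. 0. 0.] F [-12.2  -0.3  34.3]
[0.13677412 2.90532068 0.04573447]
```

>>> drive_effector --plan '[[[0, -0.0006, -0.0015, 0], [0, -0.0012, -0.0015, 0], [0, -0.0012, -0.0015, 0], [0, -0.0012, -0.0015, 0]]]'

```text
clock: 14.5
position: [0.6482, 0.0996, 0.0467]
orientation: [2.211, 2.23, 0.005]
force: [-5.2, 0.6, 20.2]
gripper_width: 0.0228
gripper_force: 67.9
```

```bash
python3 - <<'E'
from h import *
settle(2);print(r.state()['wrist_torque'])
t=shot('top',6);s=shot('scene',6);np.savez('im5.npz',t=t,s=s)
crop(t,225,150,50,35,8,'pics/a.png');crop(s,265,205,50,45,8,'pics/b.png')
a=cv2.imread('pics/a.png');b=cv2.imread('pics/b.png')
cv2.imwrite('pics/k7.png',np.hstack([np.pad(a,((0,80),(0,0),(0,0))),b]))
E
```

```text
mean [0.6482 0.0995 0.0467] sd [0. 0. 0.] F [-5.2 -0.1 19.6]
[0.11308068 1.13011632 0.02517058]
```

View pics/k7.png

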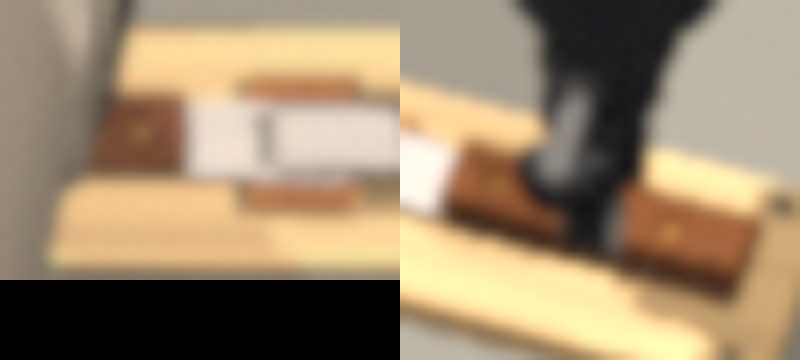

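Both dowel tops show through the holes at about (242.5,166.5) in the top image and (276.8,228) and (298.5,234) in the scene image. The TCP stopped at 46.7 mm, the height predicted for a seated scale, with about 20 N of push.

```bash
python3 -c "
from plant import r
print(r.job_done());s=r.state();print(s['clock'],s['force'])"
```

```text
the job is handed in; nothing more can be done
None
the job is handed in; nothing more can be done
```

I handed the job in at about 15 s with the blade clamped and the walnut scale on both dowels, still gripped and pressed down with about 20 N. The seating is judged from the final pictures and the stop height, the strap's force on the blade was not measured, and the hand-in reported no verdict.

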